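Lock away the oxide jars

TASK

Lock away the oxide jars: slide back the cover of the wooden box, put every little square jar from the bench into its compartment, and slide the cover fully shut over them. Once it is shut, drive the sprung red locking peg fully down with the mallet (do not press it with the fingers), then put the mallet back with its head well on the cork mat. Leave the bowls, the loop tool and the steel rib where they are.

Things in the scene. Friction and masses are not known exactly. Their poses are not given: they have to be found in the camera images.
- box: Fixed wooden box. Origin: on the bench under the middle of its open compartment; x = the way the cover slides open, z up. Outside: x -57 to 167 mm, y +-133 mm; from x 55 mm on it is a closed rear half, top at 53 mm, over which the cover parks. Guide rails along x at y = +-130 mm, tops at 60 mm. Block for the locking peg at x 0, y -159 mm: 50 x 52 mm, 52 mm high.
- box_floor (a point): Middle of the compartment's floor, 8 mm above the box's origin. The compartment is 104 mm along the box's x by 250 mm along its y inside, its walls reach 54 mm above the bench.
- lid (a joint): Flat plywood cover of the compartment, 114 x 253 x 5.5 mm, top at 60 mm, sliding along the box's x in its rails: 0 m = fully shut, 0.112 m = compartment fully open. Slides with about 1.5 N and stays where it is left.
- lid_handle (a point): Middle of the top edge (76 mm above the bench) of the dark grip ridge on the cover; the ridge stands 16 mm above the cover, is 12 mm thick along the box's x and 70 mm long along the box's y. With the cover shut it is over the middle of the compartment.
- peg (a joint): Sprung locking peg with a red head in the block beside the box: 0 m = up, 0.016 m = fully down. Needs about 7 N downwards (4.5 N friction and a 120 N/m spring) and stays where it is driven. It cannot be pulled up.
- peg_top (a point): Middle of the top of the red peg head, 26 mm across, 84 mm above the bench when up and 68 mm when down; moves with the peg.
- mallet: Loose wooden mallet, about 0.4 kg: block head 60 x 60 mm and 80 mm high, standing on its striking face. Origin: centre of that lower face; z along the head, up. The dark handle runs level from the head along the mallet's -x, from 30 to 160 mm from the head's axis, 22 mm wide (along y), 24 mm high, its centre line 42 mm above the origin.
- mallet_head (a point): Centre of the mallet's head, 40 mm above the mallet's origin.
- mat: Cork mat fixed to the bench, 140 x 140 x 4 mm, on which the mallet stands at the start. Origin: centre of its underside.
- bowls: Bystander: two nested stoneware bowls, 156 mm across, 73 mm high; origin centre of the underside.
- loop_tool: Bystander: trimming tool with boxwood handle (18 mm thick) and steel loop, 170 mm long, lying along its x; origin on the bench under it.
- rib: Bystander: flat steel rib, 50 x 140 x 4 mm, long along its y; origin centre of its underside.
- jar1: Small loose square jar with blue cap and band: body 40 x 40 mm, 28 mm high, round cap 34 mm across on top, 40 mm high in all, about 0.09 kg. Origin: centre of its underside; x and y square to its sides, z up through the cap. May be absent (None from the start on).
- jar2: Small loose square jar with green cap and band: body 40 x 40 mm, 28 mm high, round cap 34 mm across on top, 40 mm high in all, about 0.09 kg. Origin: centre of its underside; x and y square to its sides, z up through the cap. May be absent (None from the start on).
- jar3: Small loose square jar with red cap and band: body 40 x 40 mm, 28 mm high, round cap 34 mm across on top, 40 mm high in all, about 0.09 kg. Origin: centre of its underside; x and y square to its sides, z up through the cap. May be absent (None from the start on).
- jar4: Small loose square jar with black cap and band: body 40 x 40 mm, 28 mm high, round cap 34 mm across on top, 40 mm high in all, about 0.09 kg. Origin: centre of its underside; x and y square to its sides, z up through the cap. May be absent (None from the start on).
- jar5: Small loose square jar with yellow cap and band: body 40 x 40 mm, 28 mm high, round cap 34 mm across on top, 40 mm high in all, about 0.09 kg. Origin: centre of its underside; x and y square to its sides, z up through the cap. May be absent (None from the start on).
Things that resemble listed ones, but are neither listed nor needed, are in the scene too. There is more than one size of the jar2; the one meant has the size given above.

How it is judged:
By the outcome, as a careful person would: the job done as asked, in the order asked, and still so for the second after the job is handed in, with the robot touching nothing.
Of jar1, jar2, jar3, jar4, jar5 only 3 to 5 are there at a start; the rules pass over those that are not, and their reading is None.
At some moment in a run one of jar1, jar2, jar3, jar4, jar5 may be knocked a few centimetres aside while the robot is not near it.
Once in a run the grip may slacken for a moment while it holds something.
It also fails if it takes over 210 s, if anything falls off the work surface, if the arm or the gripper's body presses on something with over 40 N, if the wrist force passes 120 N, or if a joint passes its speed limit or range.

ROBOT

A 7-joint arm with a two-finger parallel gripper is mounted at the origin on the work surface. World frame = base frame: x ahead of the robot, y to its left, z up, the work surface at z = 0. Lengths are in mm, angles in degrees, forces in N, time in s.
With the tool pointing down it reaches from about 425 to 875 mm from the base axis. Payload 8.4 kg.
Tool frame: the origin (TCP) lies on the mounting face of the last link; the fingertips stand 182 mm ahead of it and the grasp point (between the pads) lies 164 mm ahead of it; z points along the fingers, y is the line along which they close (so a half turn about z gives the same grasp; the last joint's range is limited). The gripper opens to 87 mm and grips with 3 to 60 N. Pads are 19 mm wide; open, the fingers measure 117 mm over their backs; the gripper's body (75 mm by 190 mm) begins 51 mm behind the grasp point.
Start: joints at [63.3, 19.091, 2.286, 83.961, -0.768, 76.965, -3.352], TCP at [233.088, -606.748, 404.746] pointing down, gripper open.
Joint ranges: [-147.57, 147.57], [-21.85, 119.76], [-74.77, 79.35], [14.55, 137.4], [-85.83, 265.84], [4.83, 119.75], [-152.11, 152.11]. Speed limits (degrees/s): [127.2, 127.2, 159.86, 159.86, 180, 180, 180].

INTERFACE

Orientations are given as a 3x3 rotation matrix whose columns are the frame's x, y, z axes.
In Python, from cell import ctrl gives the robot as it stands. The module is installed in compiled form; this text tells all that it offers.
- The arm moves only by the tool move_arm, never from a script. Its argument "deltas" is text: rows parted by semicolons, each of 6 numbers parted by spaces: the shift along the tool's x, y, z in units of 30 cm (1.0 is 30 cm), then the turn, a rotation vector about the tool's x, y, z in units of pi rad (1.0 is pi rad). In form: dx dy dz ax ay az; .... A call has 1 to 8 rows; each row is the pose to reach, as a shift and turn from the pose commanded when the call began, along the tool's axes at that moment, turning the shorter way round; what a row does not reach only later rows make up. A row lasts 1/8 s, in which the tool goes at most 62.5 mm and 10.7 degrees, less where a joint would pass 70% of its speed; a pose out of reach is approached as far as the arm can. A call with a number of a shift or a turn outside -1 to 1 is refused whole. A call with a gripper value outside its range is refused whole. "grip" is the finger opening in mm, from 0 to 87, set as the call begins (left out, the last holds). The fingers move at their own pace and stop on an object; "force" is the grip in N (left out, the last holds). Time passes only in rows, so rows that repeat a pose let the fingers close. It gives the time, the measured TCP pose, the force, the opening and the grip force at its end, in the units of the state.
- ctrl.get_state(): the state, without advancing time (a new reading comes with each control period).
- ctrl.grab_frame(name): name is "scene" or "side" or "wrist"; returns a dict with "color" (384x512x3 uint8, blue, green, red), "vfov" (degrees; the focal length in pixels is half the picture's height over the tangent of half this angle, whatever the lens; pixels are square), "cx", "cy" (the principal point, pixels), "D" ([k1, k2, p1, p2, k3] as OpenCV has them; the pictures are not rectified), "cam_to_world" (4x4, takes a point from camera to world coordinates). Camera axes: x right, y up, looking along -z (the intrinsics and any distortion apply to the point x, -y, -z); pixel columns grow to the right and rows downward; lengths in mm; the calibration is good to about 2 mm. A picture is of the moment at which its call begins. There is no depth.
- ctrl.job_done(): hands the job in; it is judged then, once.
The state is a dict: "t": time; "joint_pos": joint angles; "dq": joint speeds; "tau": joint torques, N m; "position": TCP position; "ee_rot": TCP orientation; "contact_force": force on the tool from outside, world axes, zero at the start; "ft_torque": the same for the moment, N m; "width": finger opening in mm; "grasp_force": force on a finger pad.
Only numpy, scipy, OpenCV 4.12 (cv2) and the standard library are available. Lean on these libraries where they do the work, as an engineer would, in place of code of your own. Each camera call takes 0.05 s, during which the arm holds its last target. There are 200 camera calls.

## Working session

There is one attempt and no reset: what is moved stays moved. The work goes in short steps, Python scripts to look and compute and a tool call to move; the robot and the scene stay as the last step left them, time stands still between calls to the robot, and variables do not carry over. Pictures are saved under pics/ and viewed, at most 14 in all, crops included, and the job is handed in when it is done.

Besides the shell and the picture viewer there is one more tool, called after "Emit:" as name(argument=value, ...) on one line, values as JSON. move_arm: Moves the arm, as the interface text tells. Its arguments: {"type":"object","properties":{"deltas":{"type":"string"},"grip":{"type":"number"},"force":{"type":"number"}},"required":["deltas"]}

```bash
ls; mkdir -p pics
cat > h.py <<'E'
import numpy as np, cv2
from cell import ctrl
def grab(n):
    f=ctrl.grab_frame(n); return f
def K(f):
    h=f["color"].shape[0]; fl=h/2/np.tan(np.radians(f["vfov"])/2)
    return np.array([[fl,0,f["cx"]],[0,fl,f["cy"]],[0,0,1.]])
def ray(f,uv):
    p=cv2.undistortPoints(np.array(uv,float).reshape(-1,1,2),K(f),np.array(f["D"],float)).reshape(-1,2)
    M=np.array(f["cam_to_world"]); d=np.c_[p[:,0],-p[:,1],-np.ones(len(p))]@M[:3,:3].T
    return M[:3,3],d
def onz(f,uv,z):
    o,d=ray(f,uv); return o+d*((z-o[2])/d[:,2])[:,None]
def proj(f,P):
    M=np.linalg.inv(np.array(f["cam_to_world"])); c=np.atleast_2d(P)@M[:3,:3].T+M[:3,3]
    c=c*[1,-1,-1]
    return cv2.projectPoints(c,np.zeros(3),np.zeros(3),K(f),np.array(f["D"],float))[0].reshape(-1,2)
E
python3 - <<'E'
from h import *
import pickle
s=ctrl.get_state(); print(s["t"],s["position"],np.round(s["ee_rot"],3),s["width"])
F={}
for n in("scene","side","wrist"):
    F[n]=f=grab(n); M=np.array(f["cam_to_world"]); print(n,f["vfov"],f["D"],M.round(2).tolist())
    cv2.imwrite(f"pics/{n}0.png",cv2.resize(f["color"],(800,600),interpolation=cv2.INTER_CUBIC))
pickle.dump(F,open("F0.pkl","wb"))
E
```

```text
pics
0.0 [ 233.06469113 -606.58441643  403.83089069] [[ 0.933  0.359 -0.001]
 [ 0.359 -0.933  0.002]
 [-0.    -0.002 -1.   ]] 87.10798794335605
scene 42.508159707825925 [-0.20935129  0.          0.          0.          0.        ] [[0.82, -0.42, 0.39, 1079.43], [0.57, 0.57, -0.59, -724.78], [0.02, 0.7, 0.71, 1037.87], [0.0, 0.0, 0.0, 1.0]]
side 46.53383024557184 [-0.01614926  0.          0.          0.          0.        ] [[-0.91, 0.23, -0.34, 199.3], [-0.41, -0.51, 0.75, 880.99], [-0.0, 0.83, 0.56, 717.74], [0.0, 0.0, 0.0, 1.0]]
wrist 68.19564020914348 [-0.05480583  0.          0.          0.          0.        ] [[0.36, 0.9, 0.24, 297.67], [-0.93, 0.35, 0.09, -580.73], [-0.0, -0.26, 0.97, 385.26], [0.0, 0.0, 0.0, 1.0]]
```

View pics/scene0.png

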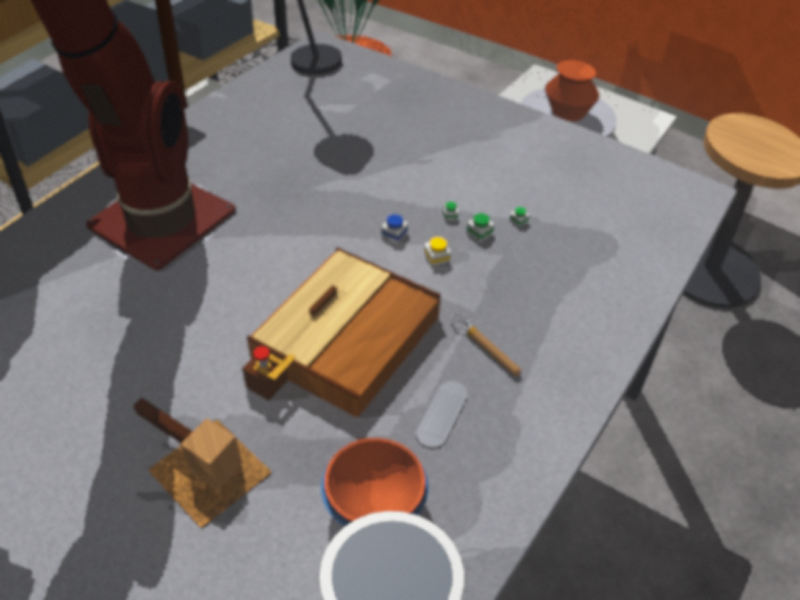

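View pics/side0.png

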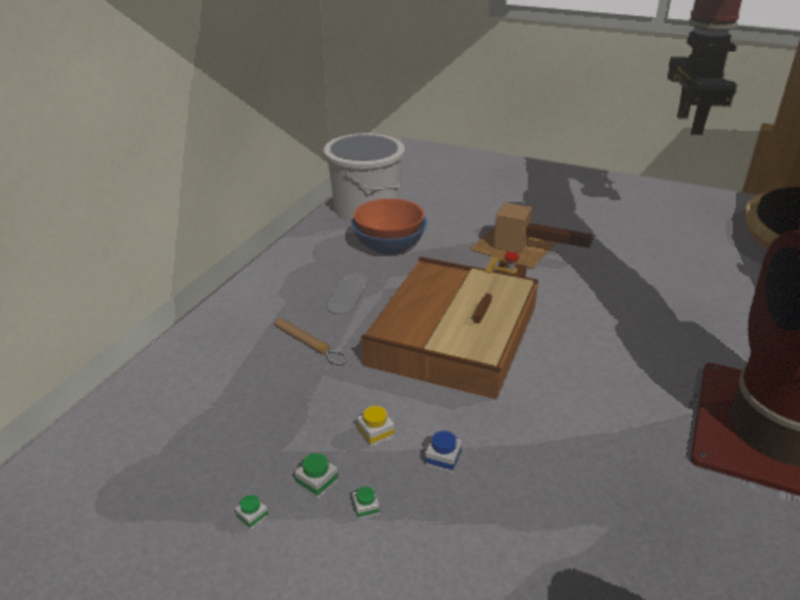

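Scene picture (800x600): three green jars at (451,210), (481,226) and (520,215). The middle one looks like blue (395,225) and yellow (437,250) in size, and the other two are smaller look-alikes. The box's grip ridge is at (323,301), the peg at (261,355), the mallet head at (210,445) and the mat around (210,475). Next I measure all of these.

```bash
cat >> h.py <<'E'
HUE={"blue":(105,130,120,50),"green":(50,85,120,50),"yellow":(22,32,150,120),"red":(0,5,180,120),"red2":(174,180,180,120)}
def blobs(f,c,amin=20):
    lo,hi,s,v=HUE[c]; h=cv2.cvtColor(f["color"],cv2.COLOR_BGR2HSV)
    m=cv2.inRange(h,(lo,s,v),(hi,255,255))
    n,l,st,ce=cv2.connectedComponentsWithStats(m)
    return [(ce[i],st[i]) for i in range(1,n) if st[i][4]>=amin],m
def tri(f,a,g,b):
    o1,d1=ray(f,[a]);o2,d2=ray(g,[b]);d1=d1[0];d2=d2[0]
    t=np.linalg.lstsq(np.c_[d1,-d2],o2-o1,rcond=None)[0]
    p,q=o1+d1*t[0],o2+d2*t[1]; return (p+q)/2,np.linalg.norm(p-q)
E
python3 - <<'E'
from h import *
import pickle
F=pickle.load(open("F0.pkl","rb")); S,D=F["scene"],F["side"]
for n,f in(("scene",S),("side",D)):
  for c in HUE:
    for ce,st in blobs(f,c,12)[0]:
        P=onz(f,[ce],38)[0]; w=onz(f,[[st[0],ce[1]],[st[0]+st[2],ce[1]]],38); 
        if abs(P[1])<900 and 200<P[0]<1100: print(n,c,ce.round(1),st[:].tolist(),P.round(0)[:2],"w",np.linalg.norm(w[1]-w[0]).round(1))
for nm,x,y in (("peg",(261,353),(512,257)),("ridge ctr",(324,297),(484,305)),):
    p,e=tri(S,np.array(x)*.64,D,np.array(y)*.64); print(nm,p.round(0),e.round(1))
# crops
c=S["color"]
a=cv2.resize(c[150:270,150:290],None,fx=5,fy=5,interpolation=cv2.INTER_CUBIC); cv2.imwrite("pics/c1.png",a)
cv2.imwrite("pics/c2.png",cv2.resize(D["color"][120:260,220:390],None,fx=4.2,fy=4.2,interpolation=cv2.INTER_CUBIC))
E
```

```text
scene blue [252.1 141.1] [248, 137, 10, 9, 63] [428. 243.] w 31.1
scene green [288.2 131.3] [286, 129, 6, 5, 21] [493. 350.] w 19.2
scene green [332.7 134.9] [330, 133, 6, 5, 24] [617. 420.] w 19.5
scene green [307.7 140.3] [304, 137, 9, 8, 57] [566. 349.] w 28.5
scene yellow [280.2 155.9] [276, 152, 10, 9, 76] [535. 237.] w 30.3
scene red [166.7 225.1] [162, 221, 11, 9, 75] [ 440. -167.] w 29.1
side blue [283.7 282.4] [277, 276, 15, 14, 164] [425. 249.] w 31.4
side blue [281.1 296.5] [273, 294, 17, 6, 36] [415. 288.] w 34.4
side green [201.3 297.1] [194, 290, 16, 15, 184] [562. 355.] w 32.4
side green [207.4 310.4] [200, 304, 15, 12, 25] [533. 380.] w 29.4
side green [233.4 316.7] [228, 312, 11, 11, 93] [480. 373.] w 21.2
side green [159.5 322. ] [154, 317, 12, 11, 105] [603. 443.] w 22.9
side green [165.3 331.3] [160, 328, 11, 8, 12] [580. 457.] w 20.6
side yellow [239.9 265.8] [233, 260, 14, 13, 151] [531. 241.] w 30.7
side yellow [243.9 278.8] [237, 275, 15, 8, 38] [506. 273.] w 31.7
side red [327.6 163.1] [324, 161, 8, 5, 29] [ 486. -266.] w 24.1
peg [ 467. -190.   78.] 1.5
ridge ctr [467. -30.  73.] 4.7
```

View pics/c1.png

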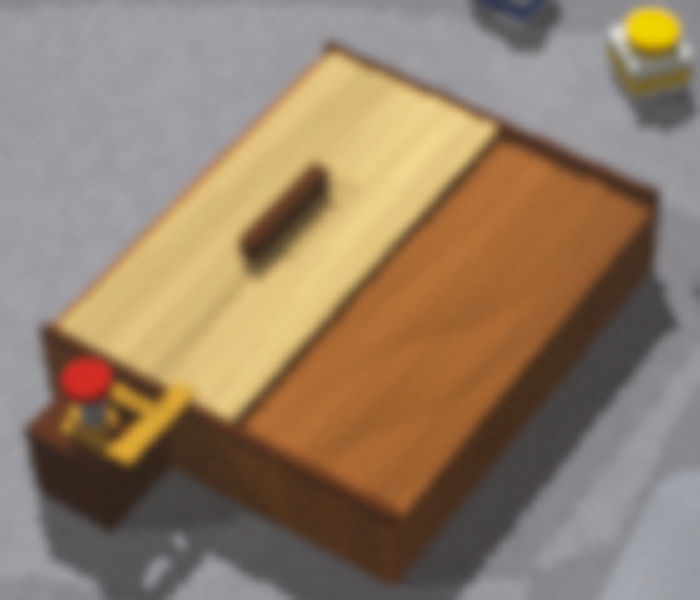

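View pics/c2.png

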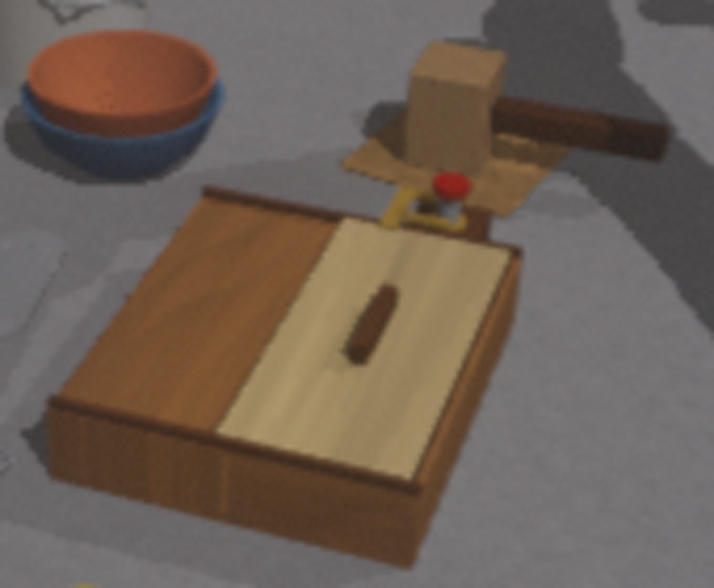

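Crops: box corners in crop c1 are at (330,45), (655,190), (405,515) and (45,328); in c2 they are at (418,488), (52,400), (207,188) and (520,250). The peg's red head is at (87,378) in c1. The mallet head top in c2 spans (410..505, 42..85), with its handle pointing right (toward the robot base).

Run:
```python
from h import *
import pickle
F=pickle.load(open("F0.pkl","rb")); S,D=F["scene"],F["side"]
A=np.array([[330,45],[655,190],[405,515],[45,328]])/5+[150,150]
B=np.array([[418,488],[52,400],[207,188],[520,250]])/4.2+[220,120]
pts=[tri(S,a,D,b) for a,b in zip(A,B)]
for p,e in pts: print(p.round(0),e.round(1))
L=np.array([[-57,133],[167,133],[167,-133],[-57,-133]],float)
P=np.array([p[:2] for p,e in pts])
def fit(L,P):
    a,b=L-L.mean(0),P-P.mean(0); th=np.arctan2((a[:,0]*b[:,1]-a[:,1]*b[:,0]).sum(),(a*b).sum())
    R=np.array([[np.cos(th),-np.sin(th)],[np.sin(th),np.cos(th)]]); t=P.mean(0)-R@L.mean(0); return np.degrees(th),t,(P-(L@R.T+t)).round(1)
print(fit(L,P))
for f,uv in((S,A),(D,B)): print(fit(L,onz(f,uv,60)[:,:2]))
# red peg
for f in(S,D):
    ms=[(ce,st) for ce,st in blobs(f,"red",12)[0]]; print([c.round(1) for c,_ in ms],[onz(f,[c],84)[0].round(1) for c,_ in ms])
# mallet: head top square in scene & side, full pics
SA=np.array([[180,447],[208,420],[238,436],[211,464]])*.64  # approx from 800px view
cv2.imwrite("pics/c3.png",cv2.resize(S["color"][250:340,80:185],None,fx=6,fy=6,interpolation=cv2.INTER_CUBIC))
for c in("blue","green","yellow"):
    a=[x for x in blobs(S,c,12)[0] if 100<x[0][1]<170]; b=[x for x in blobs(D,c,80)[0] if x[0][1]>240]
    for ca,_ in a:
        for cb,_ in b:
            p,e=tri(S,ca,D,cb)
            if e<6: print(c,p.round(1),e.round(1))
```

```text
[399.  96.  56.] 3.4
[618. 108.  58.] 2.3
[ 634. -152.   57.] 10.2
[ 412. -165.   57.] 3.0
(np.float64(3.163487404502801), array([460.49100492, -31.41144769]), array([[ 2.3, -2. ],
       [-2.2, -3.1],
       [-0.8,  2.7],
       [ 0.8,  2.5]]))
(np.float64(3.5731728857055076), array([464.65850484, -33.22773017]), array([[ 3.3, -2.4],
       [-3.2, -3.9],
       [ 0.4,  3.3],
       [-0.4,  3. ]]))
(np.float64(2.783251471084974), array([457.15597823, -28.34613581]), array([[ 2.3, -2.4],
       [-2.3, -2.9],
       [-2.8,  2.3],
       [ 2.8,  3. ]]))
[array([166.7, 225.1])] [array([ 469. , -192.2,   84. ])]
[array([327.6, 163.1])] [array([ 466.2, -188.6,   84. ])]
blue [425.8 245.9  34.9] 0.2
green [485.4 364.   25.3] 0.4
green [610.6 434.7  25.3] 0.8
green [563.8 352.7  34.7] 0.4
yellow [532.9 239.1  35.2] 1.6
```

View pics/c3.png

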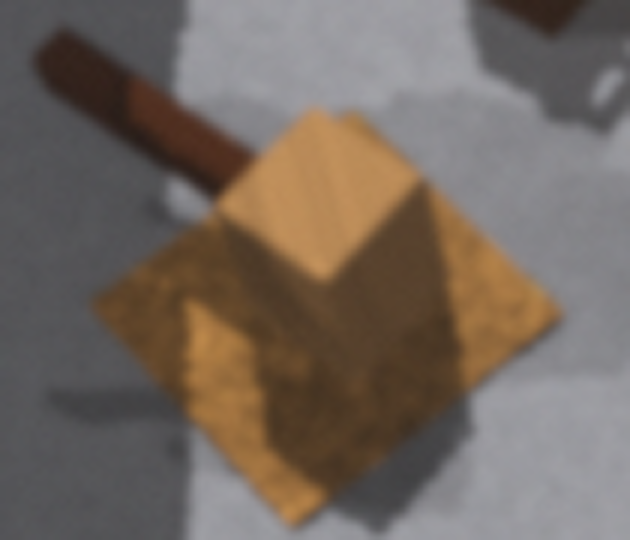

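```bash
cat >> h.py <<'E'
from scipy.spatial.transform import Rotation as Ro
def Rdown(yaw):
    a=np.radians(yaw); x=np.array([np.cos(a),np.sin(a),0]); z=np.array([0,0,-1.]); return np.c_[x,np.cross(z,x),z]
def go(*poses,verb=True):
    """poses (x,y,z,yaw of tool x) of TCP -> rows"""
    s=ctrl.get_state(); p=np.array(s["position"]); R=np.array(s["ee_rot"])
    if verb: print("t",round(s["t"],2),"p",p.round(1),"yaw",np.degrees(np.arctan2(R[1,0],R[0,0])).round(1),"w",round(s["width"],1),"gf",round(s["grasp_force"],1),"F",np.round(s["contact_force"],1),"q",np.round(s["joint_pos"],0))
    for q in poses:
        d=R.T@(np.array(q[:3])-p)/300; r=Ro.from_matrix(R.T@Rdown(q[3])).as_rotvec()/np.pi
        print(q,"->"," ".join(f"{v:.4f}" for v in [*d,*r]))
E
python3 - <<'E'
from h import *
import pickle
F=pickle.load(open("F0.pkl","rb")); S,D=F["scene"],F["side"]
f=lambda uv:np.array(uv)/6+[80,250]
print("top",onz(S,f([[318,105],[422,182],[325,283],[220,212]]),84).round(0)[:,:2].tolist())
print("mat",onz(S,f([[95,303],[562,315],[297,527]]),4).round(0)[:,:2].tolist())
print("hend",onz(S,f([[62,45]]),52).round(0))
print("side top",onz(D,np.array([[430,42],[506,53],[495,84],[410,72]])/4.2+[220,120],84).round(0)[:,:2].tolist())
print("side mat",onz(D,np.array([[343,163],[508,215],[570,150]])/4.2+[220,120],4).round(0)[:,:2].tolist())
go((350,-320,380,57),(460,-31,300,93))
E
```

```text
top [[491.0, -337.0], [548.0, -339.0], [549.0, -394.0], [495.0, -396.0]]
mat [[436.0, -432.0], [592.0, -320.0], [571.0, -454.0]]
hend [[ 364. -367.   52.]]
side top [[542.0, -384.0], [485.0, -389.0], [478.0, -337.0], [541.0, -330.0]]
side mat [[584.0, -316.0], [448.0, -293.0], [430.0, -407.0]]
t 0.15 p [ 233.  -606.6  404.1] yaw 21.0 w 87.4 gf 0.0 F [-1.5  0.8 -0.6] q [63. 19.  2. 84. -1. 77. -3.]
(350, -320, 380, 57) -> 0.7066 -0.7520 0.0811 -0.0004 -0.0001 -0.1999
(460, -31, 300, 93) -> 1.3943 -1.5195 0.3486 -0.0004 -0.0002 -0.3999
```

Emit:
move_arm(deltas="0.7066 -0.752 0.08 0 0 -0.2;0.7066 -0.752 0.08 0 0 -0.2;0.7066 -0.752 0.08 0 0 -0.2;0.7066 -0.752 0.08 0 0 -0.2;0.7066 -0.752 0.08 0 0 -0.2;0.7066 -0.752 0.08 0 0 -0.2;0.7066 -0.752 0.08 0 0 -0.2;0.7066 -0.752 0.08 0 0 -0.2")

```text
t: 1.15
position: [349.5, -321.3, 380.7]
ee_rot: [[0.546, 0.838, -0.0], [0.838, -0.546, -0.0], [-0.0, -0.0, -1.0]]
contact_force: [-0.1, -0.1, 0.0]
width: 86.9
grasp_force: 0.0
```

```bash
python3 -c "
from h import *
go((460,-31,300,93))"
```

```text
t 1.15 p [ 349.5 -321.3  380.7] yaw 56.9 w 86.9 gf 0.0 F [-0.1 -0.1  0. ] q [ 51.   0. -13. 109.   0.  71.   4.]
(460, -31, 300, 93) -> 1.0119 -0.2200 0.2690 -0.0000 0.0000 -0.2006
```

Emit:
move_arm(deltas="1 -0.22 0.2 0 0 -0.2;1 -0.22 0.2 0 0 -0.2;1 -0.22 0.2 0 0 -0.2;1 -0.22 0.2 0 0 -0.2;1 -0.22 0.2 0 0 -0.2;1 -0.22 0.2 0 0 -0.2;1 -0.22 0.2 0 0 -0.2;1 -0.22 0.2 0 0 -0.2")

```text
t: 2.15
position: [457.9, -34.3, 320.8]
ee_rot: [[-0.049, 0.999, -0.0], [0.999, 0.049, -0.0], [-0.0, -0.0, -1.0]]
contact_force: [-0.5, -0.7, -0.4]
width: 86.8
grasp_force: 0.0
```

Run:
```python
from h import *
f=grab("wrist"); cv2.imwrite("pics/w1.png",cv2.resize(f["color"],(800,600),interpolation=cv2.INTER_CUBIC))
import pickle; pickle.dump(f,open("w1.pkl","wb"))
go((460,-31,300,93))
```

```text
t 2.2 p [457.9 -34.2 320.9] yaw 92.8 w 86.9 gf 0.0 F [ 0.4 -0.2  0.4] q [ 31.   2. -33. 114.   2.  64.   1.]
(460, -31, 300, 93) -> 0.0102 0.0074 0.0696 0.0000 0.0001 -0.0009
```

View pics/w1.png

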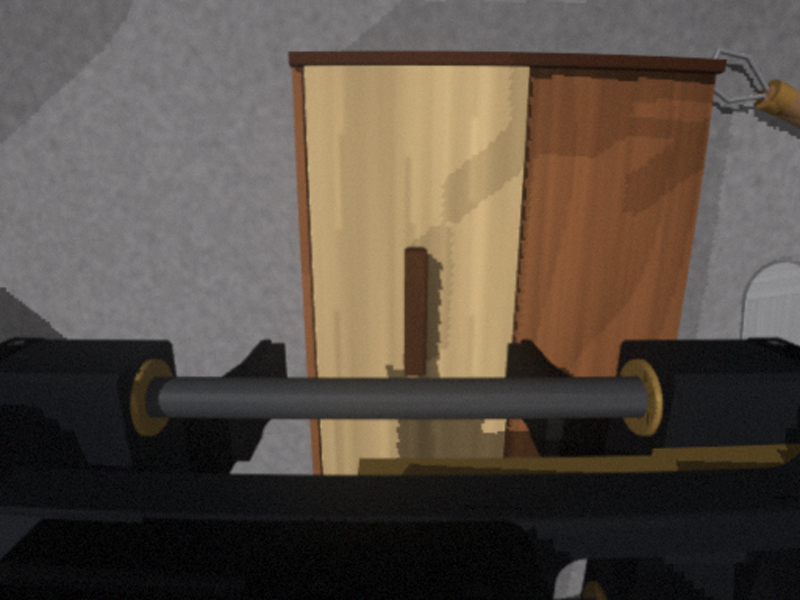

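Wrist picture: the ridge's far end is at (416,248) and it runs down to about (415,375). The rail's outer corners are at (290,54) and (724,64). The cover's right edge is at (529,68)→(513,340).

Run:
```python
from h import *
import pickle; f=pickle.load(open("w1.pkl","rb"))
print(onz(f,np.array([[404,249],[428,249],[404,373],[425,373]])*.64,76).round(1))
print(onz(f,np.array([[290,54],[724,62]])*.64,60).round(1), onz(f,np.array([[529,68],[513,340]])*.64,60).round(1))
```

```text
[[460.2   3.6  76. ]
 [472.5   4.2  76. ]
 [464.  -65.   76. ]
 [475.6 -64.5  76. ]]
[[398.2  97.1  60. ]
 [621.  108.   60. ]] [[518.8  96.7  60. ]
 [526.9 -48.4  60. ]]
```

Run:
```python
from h import *
go((468,-31,247,92.9))
```

```text
t 2.2 p [457.9 -34.2 320.9] yaw 92.8 w 86.9 gf 0.0 F [ 0.4 -0.2  0.4] q [ 31.   2. -33. 114.   2.  64.   1.]
(468, -31, 247, 92.9) -> 0.0089 0.0340 0.2463 0.0000 0.0001 -0.0003
```

Emit:
move_arm(deltas="0.009 0.034 0.1 0 0 0;0.009 0.034 0.2 0 0 0;0.009 0.034 0.246 0 0 0;0.009 0.034 0.246 0 0 0", grip=40)

```text
t: 2.7
position: [467.8, -29.9, 246.6]
ee_rot: [[-0.052, 0.999, -0.001], [0.999, 0.052, 0.0], [0.0, -0.001, -1.0]]
contact_force: [0.4, -0.5, 1.2]
width: 54.9
grasp_force: 0.0
```

Emit:
move_arm(deltas="0 0 0 0 0 0;0 0 0 0 0 0;0 0 0 0 0 0;0 0 0 0 0 0;0 0 0 0 0 0", grip=5, force=25)

```text
t: 3.32
position: [468.1, -29.3, 247.1]
ee_rot: [[-0.053, 0.999, 0.0], [0.999, 0.053, -0.0], [-0.0, 0.0, -1.0]]
contact_force: [-0.7, -0.4, 1.6]
width: 12.0
grasp_force: 25.0
```

Emit:
move_arm(deltas="0 0.05 0 0 0 0;0 0.1 0 0 0 0;0 0.15 0 0 0 0;0 0.2 0 0 0 0;0 0.25 0 0 0 0;0 0.3 0 0 0 0;0 0.34 0 0 0 0;0 0.36 0 0 0 0")

```text
t: 4.32
position: [574.5, -23.8, 246.2]
ee_rot: [[-0.052, 0.999, -0.008], [0.999, 0.052, -0.001], [-0.0, -0.008, -1.0]]
contact_force: [-30.3, -2.2, 26.3]
width: 11.7
grasp_force: 25.0
```

Emit:
move_arm(deltas="0 0 0 0 0 0;0 0.005 0 0 0 0;0 0.01 0 0 0 0;0 0.01 0 0 0 0")

```text
t: 4.82
position: [575.3, -23.6, 246.2]
ee_rot: [[-0.052, 0.999, -0.013], [0.999, 0.052, -0.002], [-0.001, -0.013, -1.0]]
contact_force: [-29.0, -2.0, 25.8]
width: 11.5
grasp_force: 25.0
```

Emit:
move_arm(deltas="0 -0.016 0 0 0 0;0 -0.016 0 0 0 0;0 -0.016 0 0 0 0;0 -0.016 0 0 0 0;0 -0.016 -0.15 0 0 0;0 -0.016 -0.3 0 0 0;0 -0.016 -0.35 0 0 0;0 -0.016 -0.35 0 0 0", grip=60)

```text
t: 5.82
position: [574.4, -23.7, 352.6]
ee_rot: [[-0.052, 0.999, 0.002], [0.999, 0.052, -0.0], [-0.0, 0.002, -1.0]]
contact_force: [0.8, 0.2, -0.9]
width: 59.7
grasp_force: 0.0
```

Run:
```python
from h import *
go((495,195,360,100))
```

```text
t 5.83 p [574.4 -23.7 352.6] yaw 93.0 w 59.7 gf 0.0 F [ 0.8  0.2 -0.9] q [ 26.  15. -33.  97.   9.  70.  -6.]
(495, 195, 360, 100) -> 0.7419 -0.2261 -0.0254 0.0005 0.0001 -0.0389
```

Emit:
move_arm(deltas="0.74 -0.226 -0.025 0 0 -0.039;0.74 -0.226 -0.025 0 0 -0.039;0.74 -0.226 -0.025 0 0 -0.039;0.74 -0.226 -0.025 0 0 -0.039;0.74 -0.226 -0.025 0 0 -0.039;0.74 -0.226 -0.025 0 0 -0.039;0.74 -0.226 -0.025 0 0 -0.039")

```text
t: 6.7
position: [495.3, 192.9, 358.6]
ee_rot: [[-0.172, 0.985, -0.001], [0.985, 0.172, -0.001], [-0.0, -0.001, -1.0]]
contact_force: [0.1, -0.9, 0.4]
width: 60.2
grasp_force: 0.0
```

```bash
cat >> h.py <<'E'
def jars(f,names=("blue","green","yellow")):
    """cap centroid on z=40 plane; sizes"""
    for c in names:
        for ce,st in blobs(f,c,60)[0]:
            P=onz(f,[ce],40)[0]; w=onz(f,[[st[0],ce[1]],[st[0]+st[2],ce[1]]],40)
            print(c,ce.round(0),P[:2].round(1),"area",st[4],"w",np.linalg.norm(w[1]-w[0]).round(1))
E
python3 - <<'E'
from h import *
import pickle
f=grab("wrist"); cv2.imwrite("pics/w2.png",cv2.resize(f["color"],(800,600),interpolation=cv2.INTER_CUBIC)); pickle.dump(f,open("w2.pkl","wb"))
jars(f); go()
E
```

```text
blue [197. 124.] [426.7 246.1] area 806 w 34.3
green [274.  15.] [485.7 360.1] area 472 w 22.0
green [350.  39.] [563.4 352.5] area 969 w 34.6
yellow [297. 148.] [533.2 239.4] area 753 w 33.8
t 6.75 p [495.3 193.  358.8] yaw 99.9 w 59.7 gf 0.0 F [-0.5 -0.   0. ] q [ 12.  11. -42. 102.   8.  70. -23.]
```

View pics/w2.png

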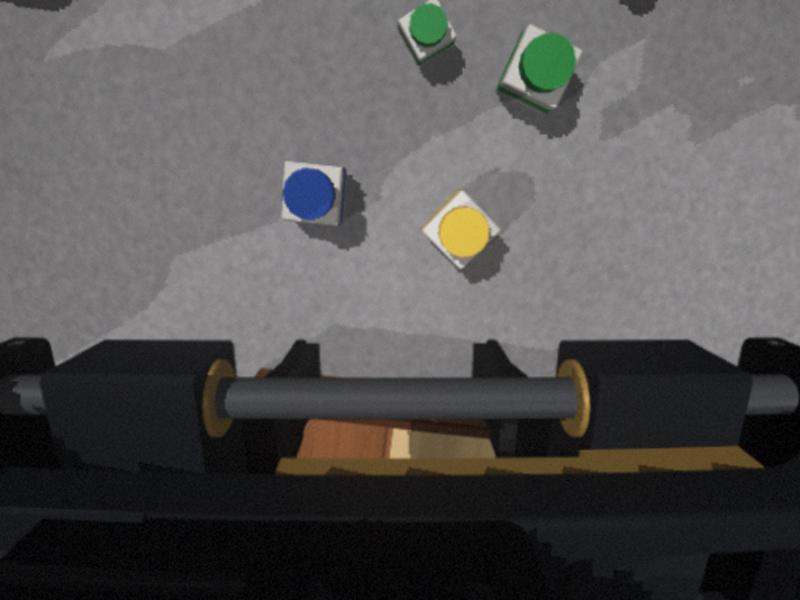

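Wrist picture: blue at (309,193), yellow at (465,231) and the full-size green at (548,61), each cap measuring 34 mm. The small green at (429,24) measures 22 mm and is a decoy. So jar1, jar2 and jar5 are present.

Run:
```python
from h import *
import pickle; f=pickle.load(open("w2.pkl","rb"))
hsv=cv2.cvtColor(f["color"],cv2.COLOR_BGR2HSV)
for n,c in(("blue",(197,124)),("green",(350,39)),("yellow",(297,148))):
    w=cv2.inRange(hsv,(0,0,150),(180,60,255))|blobs(f,n,1)[1]
    w[260:]=0; m=np.zeros_like(w); cv2.circle(m,c,34,255,-1); w&=m
    k,l,st,ce=cv2.connectedComponentsWithStats(w); i=1+np.argmax(st[1:,4]); 
    pts=np.argwhere(l==i)[:,::-1].astype(float)
    P=onz(f,pts,28)[:,:2].astype(np.float32); r=cv2.minAreaRect(P); print(n,np.round(r[0],1),np.round(r[1],1),round(r[2],1),st[i][4])
```

```text
blue [425.8 246.1] [38.9 39.5] 3.2 1123
green [563.9 354.2] [39.9 39.5] 76.9 1295
yellow [532.5 239.5] [39.5 39.6] 56.4 1190
```

Run:
```python
from h import *
go((426,246.2,300,93.2),(426,246.2,187,93.2))
```

```text
t 6.75 p [495.3 193.  358.8] yaw 99.9 w 59.7 gf 0.0 F [-0.5 -0.   0. ] q [ 12.  11. -42. 102.   8.  70. -23.]
(426, 246.2, 300, 93.2) -> 0.2146 -0.1968 0.1962 -0.0003 0.0001 0.0372
(426, 246.2, 187, 93.2) -> 0.2147 -0.1964 0.5729 -0.0003 0.0001 0.0372
```

Emit:
move_arm(deltas="0.215 -0.197 0.1 0 0 0.037;0.215 -0.197 0.2 0 0 0.037;0.215 -0.197 0.2 0 0 0.037;0.215 -0.197 0.3 0 0 0.037;0.215 -0.197 0.45 0 0 0.037;0.215 -0.197 0.573 0 0 0.037;0.215 -0.197 0.573 0 0 0.037", grip=66)

```text
t: 7.62
position: [425.8, 246.3, 186.3]
ee_rot: [[-0.057, 0.998, -0.003], [0.998, 0.057, -0.001], [-0.001, -0.003, -1.0]]
contact_force: [0.5, -0.3, 0.2]
width: 66.1
grasp_force: 0.0
```

Emit:
move_arm(deltas="0 0 0 0 0 0;0 0 0 0 0 0;0 0 0 0 0 0;0 0 0 0 0 0;0 0 0 0 0 0", grip=30, force=30)

```text
t: 8.25
position: [425.7, 247.7, 188.4]
ee_rot: [[-0.059, 0.998, 0.001], [0.998, 0.059, 0.0], [-0.0, 0.001, -1.0]]
contact_force: [-1.4, -2.4, 7.9]
width: 39.7
grasp_force: 30.0
```

Run:
```python
from h import *
R=np.array([[np.cos(np.radians(2.9)),-np.sin(np.radians(2.9))],[np.sin(np.radians(2.9)),np.cos(np.radians(2.9))]])
o=np.array([461.8,-32.3])
for y in(-70,0,70): print(y,(R@[0,y]+o).round(1))
x,y=R@[-2,-70]+o
go((426,246,320,93),(x,y,320,93),(x,y,197,93))
```

```text
-70 [ 465.3 -102.2]
0 [461.8 -32.3]
70 [458.3  37.6]
t 8.25 p [425.7 247.7 188.4] yaw 93.4 w 39.7 gf 30.0 F [-1.4 -2.4  7.9] q [  2.  20. -42. 116.  17.  50. -46.]
(426, 246, 320, 93) -> -0.0057 0.0011 -0.4385 0.0004 0.0000 0.0020
(np.float64(463.3440670910016), np.float64(-102.31154088304646), 320, 93) -> -1.1721 0.0573 -0.4384 0.0004 0.0000 0.0020
(np.float64(463.3440670910016), np.float64(-102.31154088304646), 197, 93) -> -1.1720 0.0567 -0.0284 0.0004 0.0000 0.0020
```

Emit:
move_arm(deltas="0 0 -0.15 0 0 0;0 0 -0.3 0 0 0;-0.1 0.01 -0.44 0 0 0;-0.3 0.02 -0.44 0 0 0;-0.5 0.03 -0.44 0 0 0;-0.7 0.04 -0.44 0 0 0;-0.9 0.05 -0.44 0 0 0;-1 0.057 -0.44 0 0 0.002")

```text
t: 9.25
position: [459.6, -54.2, 319.6]
ee_rot: [[-0.049, 0.999, -0.0], [0.999, 0.049, -0.001], [-0.001, -0.0, -1.0]]
contact_force: [-0.1, 1.1, -0.7]
width: 39.8
grasp_force: 30.0
```

Run:
```python
from h import *
go((464,-102,320,93),(464,-102,198,93))
```

```text
t 9.25 p [459.6 -54.2 319.6] yaw 92.8 w 39.8 gf 30.0 F [-0.1  1.1 -0.7] q [ 31.   3. -30. 114.   2.  64.   3.]
(464, -102, 320, 93) -> -0.1599 0.0067 -0.0012 -0.0001 0.0002 -0.0011
(464, -102, 198, 93) -> -0.1596 0.0068 0.4055 -0.0001 0.0002 -0.0011
```

Emit:
move_arm(deltas="-0.16 0.007 0 0 0 0;-0.16 0.007 0.1 0 0 0;-0.16 0.007 0.2 0 0 0;-0.16 0.007 0.27 0 0 0;-0.16 0.007 0.33 0 0 0;-0.16 0.007 0.38 0 0 0;-0.16 0.007 0.405 0 0 0;-0.16 0.007 0.405 0 0 0")

```text
t: 10.25
position: [464.6, -98.6, 197.8]
ee_rot: [[-0.053, 0.999, -0.001], [0.999, 0.053, 0.0], [0.0, -0.001, -1.0]]
contact_force: [0.5, -0.0, -1.0]
width: 40.0
grasp_force: 30.0
```

Emit:
move_arm(deltas="0 0 0 0 0 0;0 0 0 0 0 0;0 0 0 0 0 0;0 0 -0.1 0 0 0;0 0 -0.25 0 0 0;0 0 -0.4 0 0 0;0.2 0 -0.4 0 0 0;0.4 0 -0.4 0 0 0", grip=54)

```text
t: 11.25
position: [458.4, 22.2, 319.1]
ee_rot: [[-0.05, 0.999, 0.002], [0.999, 0.05, -0.0], [-0.001, 0.002, -1.0]]
contact_force: [1.0, 0.4, 0.4]
width: 54.0
grasp_force: 0.0
```

Run:
```python
from h import *
f=grab("scene"); 
cv2.imwrite("pics/s2.png",cv2.resize(f["color"][110:290,120:360],(800,600),interpolation=cv2.INTER_CUBIC)); jars(f)
go((532.5,239.5,300,56.4))
```

```text
blue [189. 213.] [460.9 -98.6] area 100 w 29.6
green [308. 140.] [566.6 347.5] area 60 w 31.6
yellow [280. 156.] [536.3 234.1] area 72 w 30.2
t 11.3 p [457.4  30.5 319.1] yaw 93.4 w 54.4 gf 0.0 F [-0.3  7.7 -0.7] q [ 26.   3. -36. 114.   2.  63.  -7.]
(532.5, 239.5, 300, 56.4) -> 0.6803 0.2911 0.0660 0.0004 -0.0010 0.2055
```

View pics/s2.png

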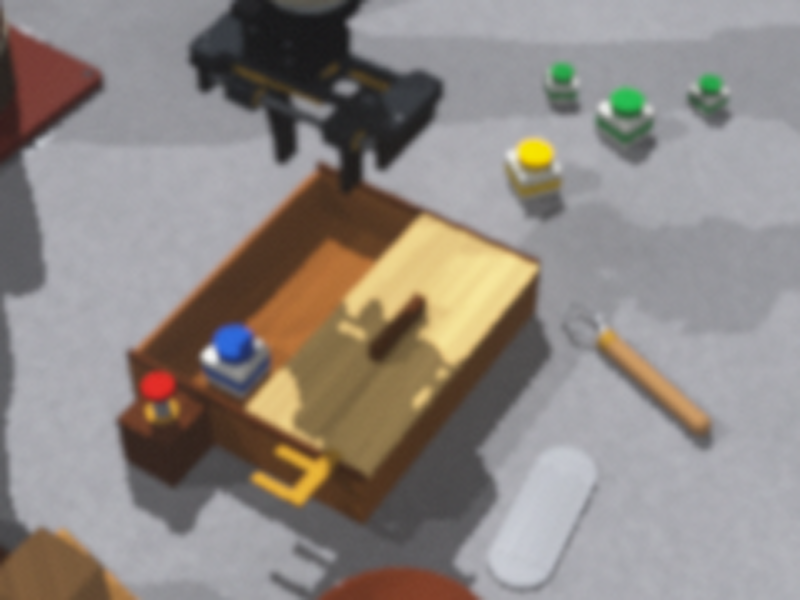

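Scene crop: the compartment is open and empty apart from the blue jar at (233,345). Yellow at (534,170) and green at (626,115) have not moved.

Emit:
move_arm(deltas="0.2 0.1 0 0 0 0.05;0.4 0.2 0 0 0 0.1;0.6 0.25 0 0 0 0.15;0.71 0.29 0.06 0 0 0.2055;0.71 0.29 0.066 0 0 0.2055;0.71 0.29 0.066 0 0 0.2055;0.71 0.29 0.066 0 0 0.2055", grip=66)

```text
t: 12.18
position: [534.2, 237.3, 298.5]
ee_rot: [[0.559, 0.829, 0.0], [0.829, -0.559, -0.001], [-0.0, 0.0, -1.0]]
contact_force: [-0.4, -0.3, -0.3]
width: 66.3
grasp_force: 0.0
```

Run:
```python
from h import *
go((532.5,239.5,186.5,56.4))
jars(grab("wrist"))
```

```text
t 12.18 p [534.2 237.3 298.5] yaw 56.0 w 66.3 gf 0.0 F [-0.4 -0.3 -0.3] q [  3.  20. -38.  99.  14.  65. -73.]
(532.5, 239.5, 186.5, 56.4) -> 0.0031 -0.0089 0.3733 0.0002 0.0001 -0.0021
green [204.  63.] [564.3 352.7] area 1420 w 33.3
green [126. 109.] [490.1 360.7] area 589 w 24.4
yellow [252. 197.] [534.  239.6] area 1047 w 32.5
```

Emit:
move_arm(deltas="0.004 -0.008 0.1 0 0 -0.002;0.004 -0.008 0.2 0 0 -0.002;0.004 -0.008 0.28 0 0 -0.002;0.004 -0.008 0.34 0 0 -0.002;0.004 -0.008 0.373 0 0 -0.002;0.004 -0.008 0.373 0 0 -0.002;0.004 -0.008 0.373 0 0 -0.002")

```text
t: 13.1
position: [533.1, 241.0, 187.2]
ee_rot: [[0.554, 0.833, 0.001], [0.833, -0.554, 0.001], [0.001, 0.001, -1.0]]
contact_force: [-0.2, -1.2, -0.6]
width: 66.2
grasp_force: 0.0
```

Emit:
move_arm(deltas="0 0 0 0 0 0;0 0 0 0 0 0;0 0 0 0 0 0;0 0 0 0 0 0;0 0 -0.15 0 0 0;0 0 -0.3 0 0 0;0 0 -0.44 0 0 0;0 0 -0.44 0 0 0", grip=30)

```text
t: 14.1
position: [533.4, 241.6, 321.9]
ee_rot: [[0.554, 0.833, 0.005], [0.833, -0.554, 0.002], [0.005, 0.003, -1.0]]
contact_force: [-0.1, -0.4, -1.0]
width: 40.0
grasp_force: 30.0
```

Run:
```python
from h import *
go((461,-32,320,93))
```

```text
t 14.1 p [533.4 241.6 321.9] yaw 56.4 w 40.0 gf 30.0 F [-0.1 -0.4 -1. ] q [  3.  19. -39.  98.  13.  67. -72.]
(461, -32, 320, 93) -> -0.8930 0.3038 0.0030 0.0015 -0.0011 -0.2034
```

Emit:
move_arm(deltas="-0.15 0.05 0 0 0 -0.04;-0.3 0.1 0 0 0 -0.08;-0.48 0.16 0 0 0 -0.12;-0.65 0.22 0 0 0 -0.16;-0.8 0.27 0.003 0.0015 -0.001 -0.19;-0.893 0.304 0.003 0.0015 -0.001 -0.2034;-0.893 0.304 0.003 0.0015 -0.001 -0.2034;-0.893 0.304 0.003 0.0015 -0.001 -0.2034")

```text
t: 15.1
position: [460.2, -32.3, 316.9]
ee_rot: [[-0.052, 0.999, -0.006], [0.999, 0.052, -0.001], [-0.001, -0.006, -1.0]]
contact_force: [-0.5, 0.1, -1.7]
width: 39.8
grasp_force: 30.0
```

Run:
```python
from h import *
go((461,-32,198,93))
```

```text
t 15.1 p [460.2 -32.3 316.9] yaw 93.0 w 39.8 gf 30.0 F [-0.5  0.1 -1.7] q [ 33.   3. -36. 114.   2.  64.  -0.]
(461, -32, 198, 93) -> 0.0012 0.0050 0.3964 -0.0019 0.0003 -0.0001
```

Emit:
move_arm(deltas="0.001 0.005 0.1 0 0 0;0.001 0.005 0.2 0 0 0;0.001 0.005 0.28 0 0 0;0.001 0.005 0.34 0 0 0;0.001 0.005 0.38 0 0 0;0.001 0.005 0.396 0 0 0;0.001 0.005 0.396 0 0 0;0.001 0.005 0.396 0 0 0")

```text
t: 16.1
position: [461.5, -32.6, 199.3]
ee_rot: [[-0.052, 0.999, -0.004], [0.999, 0.052, -0.002], [-0.002, -0.004, -1.0]]
contact_force: [0.0, 0.2, -0.1]
width: 40.0
grasp_force: 30.0
```

Emit:
move_arm(deltas="0 0 0 0 0 0;0 0 0 0 0 0;0 0 0 0 0 0;0 0 -0.1 0 0 0;0 0 -0.25 0 0 0;0 0 -0.4 0 0 0;0.05 0 -0.4 0 0 0;0.05 0 -0.4 0 0 0", grip=54)

```text
t: 17.1
position: [460.7, -16.4, 318.2]
ee_rot: [[-0.054, 0.999, -0.006], [0.999, 0.054, -0.002], [-0.002, -0.006, -1.0]]
contact_force: [0.1, -0.7, 0.1]
width: 53.8
grasp_force: 0.0
```

Run:
```python
from h import *
f=grab("scene"); jars(f)
go((563.8,353.5,305,76.9),(545,240,310,76.9))
```

```text
blue [190. 212.] [460.9 -98.1] area 98 w 32.3
yellow [204. 197.] [456.5 -30.7] area 112 w 35.9
t 17.15 p [460.6 -17.1 317.6] yaw 93.1 w 54.1 gf 0.0 F [-0.5  0.   0.6] q [ 33.   3. -37. 114.   2.  64.  -2.]
(563.8, 353.5, 305, 76.9) -> 1.2153 0.4099 0.0376 -0.0021 0.0007 0.0898
(545, 240, 310, 76.9) -> 0.8408 0.3270 0.0220 -0.0021 0.0007 0.0898
```

Emit:
move_arm(deltas="0.17 0.07 0 0 0 0.02;0.34 0.14 0 0 0 0.04;0.51 0.2 0 0 0 0.06;0.68 0.27 0 -0.002 0 0.08;0.84 0.327 0.022 -0.002 0 0.09;0.84 0.327 0.022 -0.002 0 0.09;0.84 0.327 0.022 -0.002 0 0.09", grip=66)

```text
t: 18.02
position: [545.6, 238.7, 309.5]
ee_rot: [[0.228, 0.974, -0.002], [0.974, -0.228, -0.003], [-0.004, -0.001, -1.0]]
contact_force: [-0.0, -0.3, -0.7]
width: 66.2
grasp_force: 0.0
```

Run:
```python
from h import *
f=grab("wrist"); jars(f)
hsv=cv2.cvtColor(f["color"],cv2.COLOR_BGR2HSV)
b=max(blobs(f,"green",60)[0],key=lambda b:b[1][4]); c=tuple(int(v) for v in b[0])
w=cv2.inRange(hsv,(0,0,150),(180,60,255))|blobs(f,"green",1)[1]
m=np.zeros_like(w); cv2.circle(m,c,42,255,-1); w&=m
k,l,st,ce=cv2.connectedComponentsWithStats(w); i=1+np.argmax(st[1:,4]); 
P=onz(f,np.argwhere(l==i)[:,::-1].astype(float),28)[:,:2].astype(np.float32); print(cv2.minAreaRect(P))
go((563.8,353.5,300,76.9),(563.8,353.5,186.5,76.9))
```

```text
green [244.  60.] [564.1 352.8] area 1309 w 32.9
green [155.  72.] [489.2 361.4] area 583 w 22.8
((563.3621215820312, 353.51251220703125), (37.501617431640625, 38.391239166259766), 76.7289047241211)
t 18.07 p [545.8 238.  309.9] yaw 76.8 w 66.2 gf 0.0 F [-0.  -0.4  0.3] q [  7.  22. -43.  97.  16.  68. -53.]
(563.8, 353.5, 300, 76.9) -> 0.3887 -0.0299 0.0317 -0.0000 0.0012 -0.0008
(563.8, 353.5, 186.5, 76.9) -> 0.3901 -0.0299 0.4100 -0.0000 0.0012 -0.0008
```

Emit:
move_arm(deltas="0.15 -0.01 0 0 0 0;0.3 -0.02 0.03 0 0.001 0;0.39 -0.03 0.1 0 0.001 0;0.39 -0.03 0.2 0 0.001 0;0.39 -0.03 0.3 0 0.001 0;0.39 -0.03 0.37 0 0.001 0;0.39 -0.03 0.41 0 0.001 0;0.39 -0.03 0.41 0 0.001 0", grip=60)

```text
t: 19.08
position: [564.0, 354.4, 187.6]
ee_rot: [[0.229, 0.973, 0.001], [0.973, -0.229, 0.0], [0.0, 0.001, -1.0]]
contact_force: [1.2, -0.2, -0.7]
width: 59.9
grasp_force: 0.0
```

Emit:
move_arm(deltas="0 0 0 0 0 0;0 0 0 0 0 0;0 0 0 0 0 0;0 0 0 0 0 0;0 0 -0.15 0 0 0;0 0 -0.3 0 0 0;0 0 -0.44 0 0 0;0 0 -0.44 0 0 0", grip=30)

```text
t: 20.08
position: [564.1, 355.8, 323.8]
ee_rot: [[0.228, 0.974, 0.007], [0.974, -0.228, 0.004], [0.005, 0.006, -1.0]]
contact_force: [-1.2, 0.1, -0.9]
width: 39.7
grasp_force: 30.0
```

Run:
```python
from h import *
go((500,110,320,85),(457.5,38,320,93))
```

```text
t 20.07 p [564.1 355.8 323.8] yaw 76.8 w 39.7 gf 30.0 F [-1.2  0.1 -0.9] q [ -6.  30. -42.  85.  21.  72. -63.]
(500, 110, 320, 85) -> -0.8466 -0.0209 0.0079 0.0019 -0.0016 -0.0456
(457.5, 38, 320, 93) -> -1.1126 -0.1040 0.0060 0.0020 -0.0014 -0.0900
```

Emit:
move_arm(deltas="-0.16 0 0 0 0 0;-0.34 0 0 0 0 0;-0.52 -0.01 0 0 0 -0.02;-0.7 -0.02 0 0 0 -0.04;-0.85 -0.04 0.006 0.002 -0.001 -0.06;-0.95 -0.07 0.006 0.002 -0.001 -0.08;-1 -0.104 0.006 0.002 -0.001 -0.09;-1 -0.104 0.006 0.002 -0.001 -0.09")

```text
t: 21.08
position: [464.0, 68.8, 316.9]
ee_rot: [[-0.05, 0.999, -0.006], [0.999, 0.05, -0.003], [-0.003, -0.006, -1.0]]
contact_force: [0.4, 0.1, -1.1]
width: 39.2
grasp_force: 30.0
```

Run:
```python
from h import *
go((457.5,38,198,93))
```

```text
t 21.07 p [464.   68.8 316.9] yaw 92.9 w 39.2 gf 30.0 F [ 0.4  0.1 -1.1] q [ 30.   5. -45. 113.   4.  64. -14.]
(457.5, 38, 198, 93) -> -0.1003 -0.0242 0.3968 -0.0020 0.0009 -0.0007
```

Emit:
move_arm(deltas="-0.1 -0.024 0.03 0 0 0;-0.1 -0.024 0.08 -0.002 0.001 0;-0.1 -0.024 0.18 -0.002 0.001 0;-0.1 -0.024 0.27 -0.002 0.001 0;-0.1 -0.024 0.34 -0.002 0.001 0;-0.1 -0.024 0.38 -0.002 0.001 0;-0.1 -0.024 0.397 -0.002 0.001 0;-0.1 -0.024 0.397 -0.002 0.001 0")

```text
t: 22.08
position: [458.8, 39.6, 198.8]
ee_rot: [[-0.052, 0.999, 0.001], [0.999, 0.052, 0.002], [0.002, 0.001, -1.0]]
contact_force: [0.5, 0.1, -0.6]
width: 39.9
grasp_force: 30.0
```

Emit:
move_arm(deltas="0 0 0 0 0 0;0 0 0 0 0 0;0 0 0 0 0 0;0 0 -0.1 0 0 0;0 0 -0.25 0 0 0;0 0 -0.4 0 0 0;0 0 -0.4 0 0 0;0 0 -0.4 0 0 0", grip=54)

```text
t: 23.08
position: [458.2, 39.0, 318.3]
ee_rot: [[-0.052, 0.999, 0.001], [0.999, 0.052, 0.001], [0.001, 0.001, -1.0]]
contact_force: [-0.3, 0.2, -0.2]
width: 54.1
grasp_force: 0.0
```

Run:
```python
from h import *
f=grab("side"); g=grab("scene"); jars(g)
a=cv2.resize(f["color"][120:384,100:400],(450,396),interpolation=cv2.INTER_CUBIC); b=cv2.resize(g["color"][110:290,120:300],(350,350),interpolation=cv2.INTER_CUBIC)
b=cv2.copyMakeBorder(b,0,46,0,0,cv2.BORDER_CONSTANT)
cv2.imwrite("pics/s3.png",np.hstack([a,b]))
go((574.5,-24,300,93),(574.5,-24,246.5,93))
```

```text
blue [190. 212.] [461.6 -97.7] area 106 w 32.3
green [220. 181.] [455.   42.2] area 95 w 34.1
yellow [204. 197.] [455.8 -31. ] area 109 w 33.2
t 23.18 p [457.9  39.  317.5] yaw 93.0 w 54.1 gf 0.0 F [-0.3  0.1 -0.5] q [ 33.   4. -44. 114.   3.  63.  -9.]
(574.5, -24, 300, 93) -> -0.2302 0.3771 0.0577 -0.0002 -0.0006 -0.0000
(574.5, -24, 246.5, 93) -> -0.2306 0.3772 0.2361 -0.0002 -0.0006 -0.0000
```

View pics/s3.png

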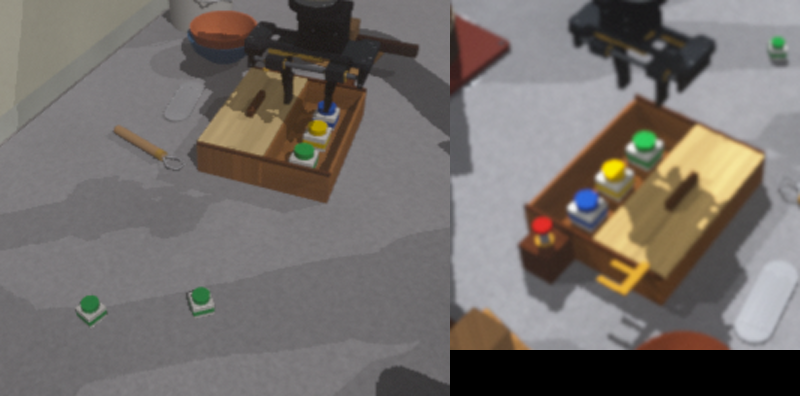

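The picture shows all three jars upright in the compartment, green at (645,150), yellow at (614,180) and blue at (587,207). Only the two small decoys are left on the bench. Next is closing the cover.

Emit:
move_arm(deltas="-0.08 0.14 0.02 0 0 0;-0.16 0.28 0.04 0 0 0;-0.23 0.377 0.06 0 0 0;-0.23 0.377 0.06 0 0 0;-0.23 0.377 0.12 0 0 0;-0.23 0.377 0.19 0 0 0;-0.23 0.377 0.236 0 0 0;-0.23 0.377 0.236 0 0 0")

```text
t: 24.18
position: [574.3, -23.5, 246.4]
ee_rot: [[-0.053, 0.999, -0.001], [0.999, 0.053, 0.002], [0.002, -0.001, -1.0]]
contact_force: [0.7, 0.4, 0.6]
width: 54.0
grasp_force: 0.0
```

Emit:
move_arm(deltas="0 0 0 0 0 0;0 0 0 0 0 0;0 0 0 0 0 0;0 0 0 0 0 0;0 0 0 0 0 0", grip=5, force=25)

```text
t: 24.8
position: [573.7, -23.8, 247.7]
ee_rot: [[-0.052, 0.999, -0.004], [0.999, 0.052, 0.001], [0.001, -0.004, -1.0]]
contact_force: [-19.3, -0.5, 14.7]
width: 12.2
grasp_force: 9.4
```

Emit:
move_arm(deltas="0 -0.05 0 0 0 0;0 -0.1 0 0 0 0;0 -0.15 0 0 0 0;0 -0.2 0 0 0 0;0 -0.25 0 0 0 0;0 -0.29 0 0 0 0;0 -0.32 0 0 0 0;0 -0.34 0 0 0 0")

```text
t: 25.8
position: [472.6, -28.9, 247.8]
ee_rot: [[-0.052, 0.999, 0.001], [0.999, 0.052, 0.002], [0.002, 0.001, -1.0]]
contact_force: [0.2, 2.1, -5.9]
width: 11.6
grasp_force: 25.0
```

Emit:
move_arm(deltas="0 -0.01 0 0 0 0;0 -0.02 0 0 0 0;0 -0.03 0 0 0 0;0 -0.038 0 0 0 0;0 -0.038 0 0 0 0")

```text
t: 26.42
position: [461.6, -29.4, 247.7]
ee_rot: [[-0.052, 0.999, 0.001], [0.999, 0.052, 0.002], [0.002, 0.001, -1.0]]
contact_force: [0.5, 4.4, -2.5]
width: 11.4
grasp_force: 25.0
```

Emit:
move_arm(deltas="0 -0.01 0 0 0 0;0 -0.015 0 0 0 0;0 -0.02 0 0 0 0;0 -0.02 0 0 0 0")

```text
t: 26.92
position: [458.6, -29.8, 248.0]
ee_rot: [[-0.053, 0.999, 0.011], [0.999, 0.053, 0.004], [0.003, 0.012, -1.0]]
contact_force: [25.8, 3.7, -33.9]
width: 11.9
grasp_force: 25.0
```

Emit:
move_arm(deltas="0 0.01 0 0 0 0;0 0.01 0 0 0 0;0 0.01 0 0 0 0;0 0.01 0 0 0 0;0 0.01 -0.15 0 0 0;0 0.01 -0.3 0 0 0;0 0.01 -0.4 0 0 0;0 0.01 -0.4 0 0 0", grip=50)

```text
t: 27.92
position: [459.3, -29.9, 370.0]
ee_rot: [[-0.052, 0.999, 0.005], [0.999, 0.052, 0.0], [-0.0, 0.005, -1.0]]
contact_force: [-0.2, 0.3, -0.6]
width: 49.9
grasp_force: 0.0
```

Run:
```python
from h import *
import pickle
f=grab("wrist"); cv2.imwrite("pics/w3.png",cv2.resize(f["color"],(800,600),interpolation=cv2.INTER_CUBIC)); pickle.dump(f,open("w3.pkl","wb"))
go((400,-300,380,60))
```

```text
t 27.98 p [458.7 -30.  368.4] yaw 93.0 w 50.1 gf 0.0 F [-0.8 -0.2 -0.3] q [ 41.   0. -43. 110.   0.  69.   2.]
(400, -300, 380, 60) -> -0.8885 -0.2421 -0.0399 0.0008 -0.0004 0.1832
```

View pics/w3.png

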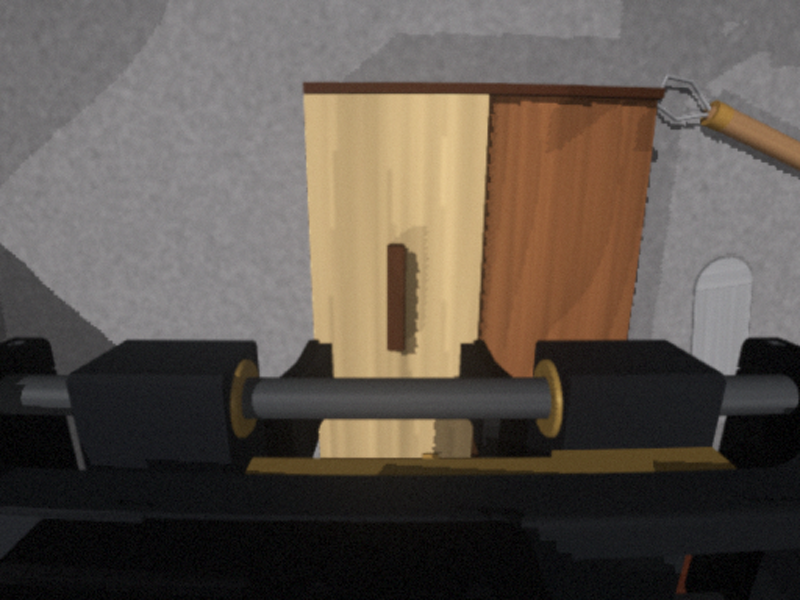

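Wrist picture: the cover is flush with the front edge at (305,95) and the ridge is at (397,300). The cover is fully shut. On to the mallet.

Run:
```python
from h import *
import pickle; f=pickle.load(open("w3.pkl","rb"))
print(onz(f,np.array([[387,244],[405,244],[388,351],[405,351]])*.64,76).round(1))
print(onz(f,np.array([[304,85],[662,93]])*.64,60).round(1), onz(f,np.array([[304,95],[489,97]])*.64,60).round(1))
go((430,-310,380,45),(420,-370,380,3))
```

```text
[[453.6   3.7  76. ]
 [464.8   4.3  76. ]
 [457.6 -67.2  76. ]
 [468.9 -66.6  76. ]]
[[398.1  96.5  60. ]
 [620.6 106.1  60. ]] [[398.2  90.7  60. ]
 [511.7  95.7  60. ]]
t 27.98 p [458.7 -30.  368.4] yaw 93.0 w 50.1 gf 0.0 F [-0.8 -0.2 -0.3] q [ 41.   0. -43. 110.   0.  69.   2.]
(430, -310, 380, 45) -> -0.9270 -0.1440 -0.0397 0.0008 -0.0005 0.2665
(420, -370, 380, 3) -> -1.1250 -0.1877 -0.0399 0.0006 -0.0009 0.4999
```

Emit:
move_arm(deltas="-0.15 -0.02 -0.03 0 0 0.05;-0.3 -0.05 -0.04 0 0 0.1;-0.45 -0.07 -0.04 0 0 0.15;-0.6 -0.09 -0.04 0 0 0.2;-0.75 -0.11 -0.04 0 0 0.25;-0.93 -0.14 -0.04 0 0 0.3;-0.93 -0.14 -0.04 0 0 0.35;-0.93 -0.14 -0.04 0 0 0.4")

```text
t: 28.98
position: [430.7, -311.4, 377.2]
ee_rot: [[0.936, 0.352, -0.001], [0.352, -0.936, 0.004], [0.0, -0.004, -1.0]]
contact_force: [1.1, 0.8, 0.4]
width: 49.9
grasp_force: 0.0
```

Run:
```python
from h import *
go((415,-370,380,3))
```

```text
t 28.98 p [ 430.7 -311.4  377.2] yaw 20.6 w 49.9 gf 0.0 F [1.1 0.8 0.4] q [ 54.   8. -25. 101.   3.  71. -41.]
(415, -370, 380, 3) -> -0.1178 0.1643 -0.0099 -0.0013 0.0001 0.0979
```

Emit:
move_arm(deltas="-0.06 0.08 -0.01 0 0 0.05;-0.118 0.164 -0.01 0 0 0.098;-0.118 0.164 -0.01 -0.001 0 0.098;-0.118 0.164 -0.01 -0.001 0 0.098", grip=87)

```text
t: 29.48
position: [416.0, -368.7, 380.9]
ee_rot: [[0.998, 0.061, 0.001], [0.061, -0.998, 0.0], [0.001, -0.0, -1.0]]
contact_force: [0.6, 0.5, 0.3]
width: 81.3
grasp_force: 0.0
```

Run:
```python
from h import *
import pickle
f=grab("wrist"); cv2.imwrite("pics/w4.png",cv2.resize(f["color"],(800,600),interpolation=cv2.INTER_CUBIC)); pickle.dump(f,open("w4.pkl","wb"))
go()
```

```text
t 29.52 p [ 416.2 -368.4  381.3] yaw 3.5 w 84.0 gf 0.0 F [ 1.1 -0.6 -0.1] q [ 56.  10. -22.  98.   4.  72. -53.]
```

View pics/w4.png

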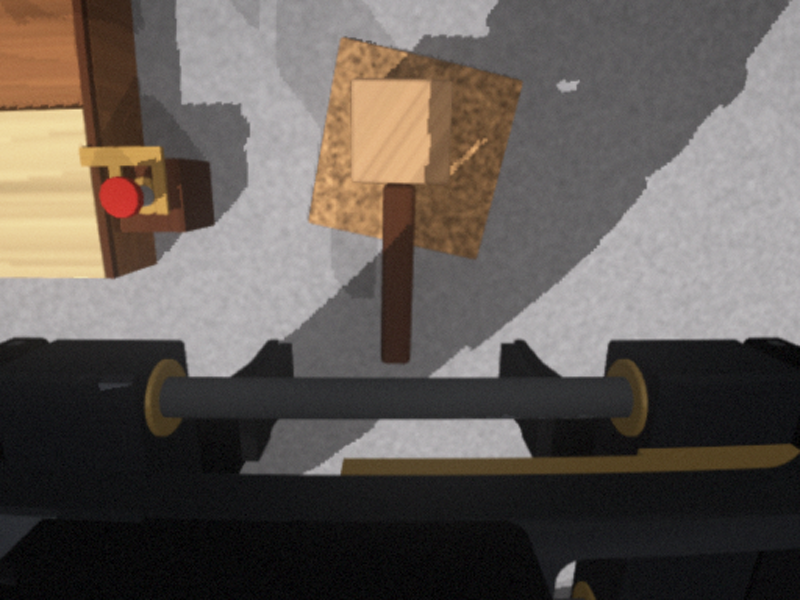

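Wrist picture: the head's top face runs from (352,80) to (431,182). The handle runs from (399,185) to (396,362). The mat's corners are at (341,38), (522,80), (477,258) and (308,222), and the red peg head is at (120,198) with the yellow fork engaged around it.

Run:
```python
from h import *
import pickle; f=pickle.load(open("w4.pkl","rb"))
u=lambda a:np.array(a)*.64
H=onz(f,u([[352,80],[431,80],[428,183],[351,183]]),84)[:,:2]; print("head",H.round(1).tolist(),H.mean(0).round(1))
h=onz(f,u([[399,186],[396,361]]),58)[:,:2]; d=h[0]-h[1]; print("handle",h.round(1).tolist(),np.degrees(np.arctan2(d[1],d[0])).round(1))
M=onz(f,u([[341,38],[522,80],[477,258],[308,222]]),4)[:,:2]; print("mat",M.round(1).tolist(),M.mean(0).round(1))
b=[x for x in blobs(f,"red",100)[0]]; print("peg",[onz(f,[c],84)[0].round(1) for c,_ in b])
go((514,-364,320,3),(514,-364,228,3))
```

```text
head [[542.7, -334.6], [545.5, -380.5], [487.0, -383.2], [484.1, -336.4]] [ 514.8 -358.7]
handle [[484.0, -365.9], [358.9, -371.6]] 2.6
mat [[587.9, -316.9], [567.7, -453.7], [430.7, -433.6], [451.4, -295.2]] [ 509.4 -374.9]
peg [array([ 468.4, -190.5,   84. ])]
t 29.52 p [ 416.2 -368.4  381.3] yaw 3.5 w 84.0 gf 0.0 F [ 1.1 -0.6 -0.1] q [ 56.  10. -22.  98.   4.  72. -53.]
(514, -364, 320, 3) -> 0.3260 0.0053 0.2046 0.0000 -0.0003 0.0028
(514, -364, 228, 3) -> 0.3257 0.0053 0.5112 0.0000 -0.0003 0.0028
```

Emit:
move_arm(deltas="0.16 0.003 0.1 0 0 0.003;0.326 0.005 0.2 0 0 0.003;0.326 0.005 0.2 0 0 0.003;0.326 0.005 0.3 0 0 0.003;0.326 0.005 0.4 0 0 0.003;0.326 0.005 0.47 0 0 0.003;0.326 0.005 0.505 0 0 0.003;0.326 0.005 0.505 0 0 0.003")

```text
t: 30.52
position: [513.8, -365.3, 230.8]
ee_rot: [[0.999, 0.049, 0.002], [0.049, -0.999, -0.001], [0.002, 0.001, -1.0]]
contact_force: [-1.3, 0.1, -0.4]
width: 87.1
grasp_force: 0.0
```

Emit:
move_arm(deltas="0 0 0 0 0 0;0 0 0 0 0 0;0 0 0 0 0 0;0 0 0 0 0 0;0 0 0 0 0 0;0 0 0 0 0 0", grip=45, force=45)

```text
t: 31.28
position: [514.0, -365.4, 231.2]
ee_rot: [[0.999, 0.049, 0.002], [0.049, -0.999, -0.002], [0.002, 0.002, -1.0]]
contact_force: [-0.5, 0.4, 5.5]
width: 59.6
grasp_force: 45.0
```

Run:
```python
from h import *
p=ctrl.get_state()["position"]
go((p[0],p[1],p[2]+100,3),(471.5,-191.5,p[2]+100,3))
```

```text
t 31.27 p [ 514.  -365.4  231.2] yaw 2.8 w 59.6 gf 45.0 F [-0.5  0.4  5.5] q [ 49.  27. -22.  96.  11.  59. -64.]
(np.float64(514.0069463231771), np.float64(-365.4206575012116), np.float64(331.238506724426), 3) -> 0.0007 0.0006 -0.3333 0.0005 -0.0007 -0.0010
(471.5, -191.5, np.float64(331.238506724426), 3) -> -0.1123 -0.5854 -0.3346 0.0005 -0.0007 -0.0010
```

Emit:
move_arm(deltas="0 0 -0.1 0 0 0;0 0 -0.2 0 0 0;0 0 -0.3 0 0 0;0 -0.05 -0.34 0 0 0;-0.02 -0.17 -0.34 0 0 0;-0.05 -0.3 -0.34 0 0 0;-0.08 -0.43 -0.34 0 0 0;-0.11 -0.53 -0.34 0 0 0")

```text
t: 32.28
position: [472.0, -205.1, 331.1]
ee_rot: [[0.999, 0.051, -0.0], [0.051, -0.999, -0.0], [-0.0, 0.0, -1.0]]
contact_force: [0.1, 0.7, -4.6]
width: 59.8
grasp_force: 45.0
```

Run:
```python
from h import *
go((470,-191,318,3),(470,-191,292,3))
```

```text
t 32.27 p [ 472.  -205.1  331.1] yaw 2.9 w 59.8 gf 45.0 F [ 0.1  0.7 -4.6] q [ 45.   8. -28. 107.   4.  66. -72.]
(470, -191, 318, 3) -> -0.0041 -0.0473 0.0437 0.0001 0.0000 -0.0004
(470, -191, 292, 3) -> -0.0041 -0.0473 0.1304 0.0001 0.0000 -0.0004
```

Emit:
move_arm(deltas="-0.004 -0.025 0 0 0 0;-0.004 -0.047 0 0 0 0;-0.004 -0.047 0.02 0 0 0;-0.004 -0.047 0.045 0 0 0;-0.004 -0.047 0.07 0 0 0;-0.004 -0.047 0.09 0 0 0;-0.004 -0.047 0.11 0 0 0;-0.004 -0.047 0.122 0 0 0")

```text
t: 33.28
position: [471.1, -194.5, 295.8]
ee_rot: [[0.999, 0.049, 0.002], [0.049, -0.999, -0.002], [0.002, 0.002, -1.0]]
contact_force: [-1.8, -1.4, 1.7]
width: 59.6
grasp_force: 45.0
```

Emit:
move_arm(deltas="0 0 0.005 0 0 0;0 0 0.01 0 0 0;0 0 0.015 0 0 0;0 0 0.015 0 0 0")

```text
t: 33.78
position: [471.6, -194.3, 294.4]
ee_rot: [[0.999, 0.049, 0.003], [0.049, -0.999, -0.003], [0.003, 0.004, -1.0]]
contact_force: [-10.7, 1.8, 30.3]
width: 59.6
grasp_force: 45.0
```

Emit:
move_arm(deltas="0 0 -0.04 0 0 0;0 0 -0.1 0 0 0;0 0 -0.14 0 0 0;0 0.1 -0.14 0 0 0;0.02 0.22 -0.14 0 0 0;0.05 0.34 -0.14 0 0 0;0.08 0.44 -0.14 0 0 0;0.1 0.5 -0.14 0 0 0")

```text
t: 34.78
position: [508.4, -344.2, 333.6]
ee_rot: [[0.999, 0.048, 0.002], [0.048, -0.999, -0.001], [0.002, 0.001, -1.0]]
contact_force: [-0.3, -0.1, -4.1]
width: 59.6
grasp_force: 45.0
```

Run:
```python
from h import *
f=grab("wrist"); g=grab("side"); s=grab("scene")
for n,x in(("side",g),("scene",s)):
    for c,st in blobs(x,"red",10)[0]: print(n,c.round(1),st.tolist(),"z84",onz(x,[c],84)[0].round(0),"z68",onz(x,[c],68)[0].round(0))
cv2.imwrite("pics/s4.png",np.hstack([cv2.resize(a,(400,400),interpolation=cv2.INTER_CUBIC) for a in(g["color"][120:240,270:390],s["color"][190:330,80:220])]))
go((510,-371,300,3),(510,-371,232,3))
```

```text
side [326.8 168.2] [323, 166, 8, 5, 27] z84 [ 460. -161.   84.] z68 [ 467. -187.   68.]
scene [167.3 229.5] [162, 225, 11, 9, 62] z84 [ 480. -202.   84.] z68 [ 470. -193.   68.]
t 34.92 p [ 508.3 -343.1  333.4] yaw 2.7 w 59.3 gf 45.0 F [-0.4  0.7 -3.7] q [ 49.  19. -23.  94.   8.  69. -64.]
(510, -371, 300, 3) -> 0.0011 0.0932 0.1114 0.0002 -0.0005 -0.0014
(510, -371, 232, 3) -> 0.0007 0.0931 0.3381 0.0002 -0.0005 -0.0014
```

View pics/s4.png

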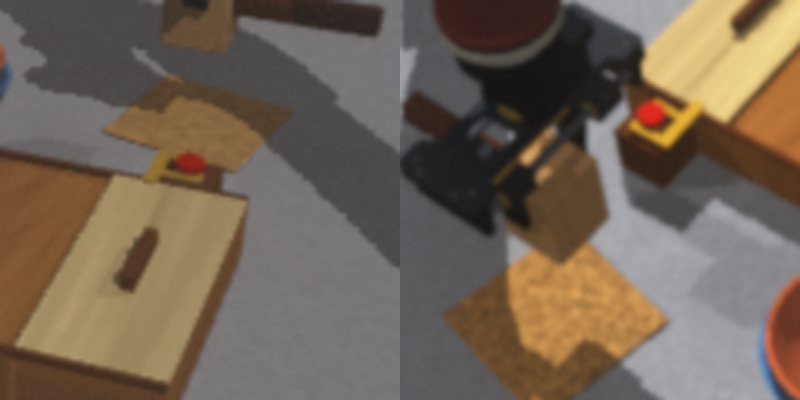

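The picture shows the red head low on the fork at (190,162) and (653,113). Its height comes out at about 67 mm, so the peg is fully down. Next the mallet goes back on the mat.

Emit:
move_arm(deltas="0 0.05 0.03 0 0 0;0 0.093 0.08 0 0 0;0 0.093 0.15 0 0 0;0 0.093 0.22 0 0 0;0 0.093 0.28 0 0 0;0 0.093 0.32 0 0 0;0 0.093 0.334 0 0 0;0 0.093 0.334 0 0 0")

```text
t: 35.92
position: [510.0, -370.5, 233.7]
ee_rot: [[0.999, 0.049, 0.002], [0.049, -0.999, -0.001], [0.002, 0.002, -1.0]]
contact_force: [-0.4, -0.6, -4.0]
width: 59.6
grasp_force: 45.0
```

Emit:
move_arm(deltas="0 0 0.003 0 0 0;0 0 0.006 0 0 0;0 0 0.006 0 0 0")

```text
t: 36.3
position: [510.0, -370.4, 232.0]
ee_rot: [[0.999, 0.049, 0.002], [0.049, -0.999, -0.002], [0.002, 0.002, -1.0]]
contact_force: [-0.9, 0.3, -4.5]
width: 59.6
grasp_force: 45.0
```

Emit:
move_arm(deltas="0 0 0.004 0 0 0;0 0 0.004 0 0 0;0 0 0.004 0 0 0")

```text
t: 36.67
position: [510.0, -370.5, 231.2]
ee_rot: [[0.999, 0.049, 0.002], [0.049, -0.999, -0.002], [0.002, 0.002, -1.0]]
contact_force: [-3.3, 1.4, 5.9]
width: 59.9
grasp_force: 45.0
```

Emit:
move_arm(deltas="0 0 0 0 0 0;0 0 0 0 0 0;0 0 0 0 0 0;0 0 0 0 0 0;0 0 -0.1 0 0 0;0 0 -0.25 0 0 0;0 0 -0.4 0 0 0;-0.3 0 -0.5 0 0 0", grip=87)

```text
t: 37.67
position: [453.3, -371.8, 372.9]
ee_rot: [[0.998, 0.054, 0.007], [0.054, -0.999, -0.003], [0.007, 0.003, -1.0]]
contact_force: [0.2, -1.4, 0.3]
width: 87.1
grasp_force: 0.0
```

Emit:
move_arm(deltas="0 0 0 0 0 0;0 0 0 0 0 0;0 0 0 0 0 0")

```text
t: 38.05
position: [451.2, -372.6, 369.5]
ee_rot: [[0.999, 0.05, 0.002], [0.05, -0.999, -0.0], [0.002, 0.0, -1.0]]
contact_force: [-0.0, -0.3, -0.4]
width: 86.8
grasp_force: 0.0
```

Run:
```python
from h import *
f=grab("wrist"); g=grab("side"); go()
cv2.imwrite("pics/w5.png",np.hstack([cv2.resize(a,(400,300),interpolation=cv2.INTER_AREA) for a in(f["color"],g["color"])]))
```

```text
t 38.15 p [ 451.2 -372.7  369.5] yaw 2.9 w 87.1 gf 0.0 F [ 0.2  0.3 -0.1] q [ 54.  14. -23.  95.   6.  72. -56.]
```

View pics/w5.png

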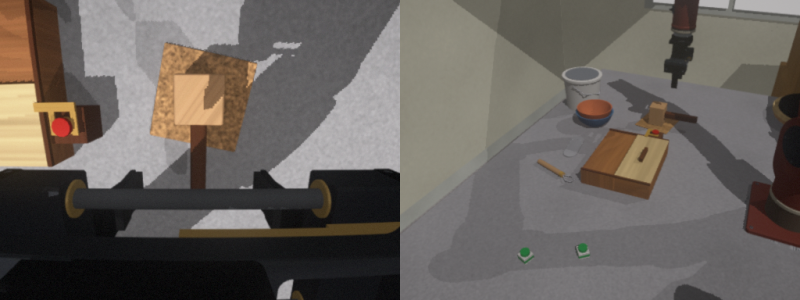

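The mallet stands well within the mat (head at (199,98)), the peg is down, the cover is shut, and the bystanders are where they were.

```bash
python3 -c "
from cell import ctrl
print(ctrl.job_done())"
```

```text
the job is handed in; nothing more can be done
None
```

I handed the job in at about 38 s: the three jars present (blue, green, yellow) are in the box, the cover is fully shut, the mallet has driven the peg fully down, and its head is back near the middle of the mat; no verdict came back.

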